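# Gather the clips in the corner of the parts tray

## Task

Slide the small wooden carry tray across the desk onto the middle of the leather mat, without lifting it on the way. Then lift it by its handle a little way clear of the mat and tilt it well over towards its low-walled corner, so that the two binder clips and the pencil sharpener all slide together into that corner. Finish still holding it in the air above the mat, steady and tilted, with nothing spilled, and leave the calculator, the sticky notes and the spectacles where they are.

Things in the scene. Friction and masses are not known exactly. Their poses are not given: they have to be found in the camera images.
- tray: Loose open wooden carry tray, 0.18 to 0.28 kg, outside 168 (x) x 120 (y) x 40 mm high, walls and floor 4 mm. Origin: centre of the underside; z up, x along the long side. A handle bar (handle) bridges its middle along y. Slick lacquer, friction about 0.2: parts inside start to slide at 10 to 14 deg, and need 25 deg or more where they also rub along a wall; desk friction the same.
- handle (a point): Centre of the tray's flat handle bar, 85 mm above the middle of its underside; axes as the tray's. The bar is 14 mm wide along x, 20 mm tall, 130 mm long in y, friction about 0.6, on two upright strips (24 mm wide in x, 5 mm thick, 93 mm high) fixed outside the long walls.
- low_corner (a point): The low-walled inner corner (+x +y) of the tray, on its floor: x = 80, y = 56, z = 4 mm in the tray's frame; axes as the tray's. The last 45 mm of both walls here are only 20 mm high above the underside, 40 mm elsewhere.
- corner_foot (a point): The outer bottom corner below the low-walled corner: at x = 84, y = 60, z = 0 mm in the tray's frame.
- mat: Thin brown leather mat lying flat, fixed to the desk, 260 (x) x 220 (y) x 1 mm with a fine pale stitched line; its edge does not hinder a thing slid onto it. Origin: its centre, at desk height; the tray standing on it has its underside at desk height.
- clip_a: Loose black binder clip in the tray, solid part 25 x 32 mm and 18 mm high (wire loops to 41 mm), 12 g. Origin: centre of its underside.
- clip_b: The other loose black binder clip in the tray, alike.
- sharpener: Loose brass pencil sharpener in the tray, 15 x 25 x 12 mm, 18 g. Origin: centre of its underside.
- calculator: Bystander: loose calculator, 118 x 72 x 13 mm, lying beyond the work. Origin: centre of its underside.
- sticky_notes: Bystander: loose block of sticky notes, 76 x 76 x 20 mm. Origin: centre of its underside.
- spectacles: Bystander: loose dark red spectacles, 141 x 142 x 42 mm with the temples open. Origin: centre of its underside.

How it is judged:
By the outcome, as a careful person would: the job done as asked, in the order asked, and still so for the second after the job is handed in, while the arm keeps its last pose, push and grip.
It also fails if it takes over 51 s, if anything falls off the work surface, if the arm or the gripper's body presses on something with over 40 N, if the wrist force passes 120 N, or if a joint passes its speed limit or range.

## Robot

A 6-joint arm with a two-finger parallel gripper is mounted at the origin on a cart in front of the work surface, level with it; the furniture and walls round the work are solid. World frame = base frame: x ahead of the robot, y to its left, z up, the work surface at z = 0. Lengths are in m, angles in rad, forces in N, time in s.
With the tool pointing down it reaches from about 0.4 to 0.825 m from the base axis. Payload 7 kg.
Tool frame: the origin (TCP) lies midway between the tips of the shut fingers; the grasp point (between the pads) lies 19 mm behind it; z points along the fingers, y is the line along which they close (so a half turn about z gives the same grasp; the last joint's range is limited). The gripper opens to 88 mm and grips with 3 to 60 N. Pads are 19 mm wide; open, the fingers measure 130 mm over their backs; the gripper's body (78 mm by 193 mm) begins 47 mm behind the grasp point.
Start: joints at [1.54, 0.359, 0.012, 0, -1.224, -0.288], TCP at [0.212, 0.641, 0.227] pointing down, gripper open.
Joint ranges: [-3.07, 3.07], [-1.43, 2.12], [-1.02, 1.25], [-3.03, 1.67], [-3.05, -0], [-3.03, 3.03]. Speed limits (rad/s): [2.39, 2.39, 3.01, 3.14, 3.14, 3.14].

## Interface

Orientations are given as [roll, pitch, yaw] about the fixed x, y, z axes, in that order (R = Rz(yaw) Ry(pitch) Rx(roll)).
In Python, from station import arm gives the robot as it stands.
- The arm moves only by the tool servo_tool, never from a script. Its argument "deltas" is a list of rows, each a list of 7 numbers: the closure, from -1 (fully open) to 1 (shut), then the shift along the tool's x, y, z in mm, then the turn, a rotation vector about the tool's x, y, z in degrees. In form: [[gripper, x, y, z, ax, ay, az], ...]. A call has 1 to 20 rows; each row shifts and turns the commanded pose from where the row before left it, along the tool's axes as they then stand; what a row does not reach is not made up. A row lasts 1/12 s, in which the tool goes at most 41.7 mm and 7.16 degrees, less where a joint would pass 70% of its speed; a pose out of reach is approached as far as the arm can. A call is refused whole if a number of a shift passes 41.7 or a number of a turn 7.16, either way. A call with a gripper value outside its range is refused whole. The fingers move at their own pace and stop on an object; "squeeze" is the grip in N (left out, the last holds). Time passes only in rows, so rows that do not move let the fingers close. It gives the time, the measured TCP pose, the force, the opening and the grip force at its end, in the units of the state.
- arm.get_state(): the state, without advancing time (a new reading comes with each control period).
- arm.grab_frame(name): name is "side" or "top"; returns a dict with "color" (420x560x3 uint8, red, green, blue), "K" (3x3 intrinsics, pixels), "position" and "orientation" of the camera in the world. Camera axes: x right, y down, z forward; pixel columns grow to the right and rows downward; lengths in m; the calibration is good to about 2 mm. A picture is of the moment at which its call begins. There is no depth.
- arm.job_done(): hands the job in; it is judged then, once.
Trained networks look in a picture, given as the dict that the camera call returned (one of the last four; its "shot" number tells which), for a name from the list of things; names that differ only in an ending like _2 or _b are one class to them, and where a whole thing is asked for, a point or a joint stands for the part that bears it (a point fixed in the world has none). Each returns a list of dicts, best first, with "conf" (0 to 1); they miss things now and then, are a little off and sometimes report something else, mostly with a low value. They report only what shows in the picture. A call takes as long as a camera call.
- arm.recognise(query, picture): "at" ([x, y, z] in m, in the coordinates of the camera as it stood for that picture, good to about 4 mm: the middle of the surface that is visible of it).
The state is a dict: "t": time; "q": joint angles; "qd": joint speeds; "joint_efforts": joint torques, N m; "eef_pos": TCP position; "ee_rot": TCP orientation; "force": force on the tool from outside, world axes, zero at the start; "moment": the same for the moment, N m; "width": finger opening in m; "gripper_force": force on a finger pad.
Only numpy, scipy, OpenCV 4.12 (cv2) and the standard library are available. Lean on these libraries where they do the work, as an engineer would, in place of code of your own. Each camera call takes 0.05 s, during which the arm holds its last target. There are 200 camera calls.

## Working session

There is one attempt and no reset: what is moved stays moved. The work goes in short steps, Python scripts to look and compute and a tool call to move; the robot and the scene stay as the last step left them, time stands still between calls to the robot, and variables do not carry over. Pictures are saved under pics/ and viewed, at most 10 in all, crops included, and the job is handed in when it is done.

Besides the shell and the picture viewer there is one more tool, called by a JSON object that holds its "name" and its "arguments", one argument or row to a line. servo_tool: Moves the arm, as the interface text tells. Its arguments: {"type":"object","properties":{"deltas":{"type":"array","items":{"type":"array","items":{"type":"number"}}},"squeeze":{"type":"number"}},"required":["deltas"]}

```bash
mkdir -p pics
cat > h.py <<'E'
import numpy as np, cv2
from scipy.spatial.transform import Rotation as R
from station import arm
def cam(f):
    o=np.array(f["orientation"],float)
    Rm=o if o.shape==(3,3) else R.from_euler('xyz',o).as_matrix()
    return Rm,np.array(f["position"])
def save(f,n): cv2.imwrite(f'pics/{n}.png',f["color"][:,:,::-1])
def rec(q,f,k=3):
    Rm,p=cam(f); return [(np.round(Rm@np.array(d["at"])+p,3).tolist(),round(d["conf"],2)) for d in arm.recognise(q,f)[:k]]
def proj(P,f):
    Rm,p=cam(f); c=(np.atleast_2d(P)-p)@Rm; u=c@np.array(f["K"]).T; return u[:,:2]/u[:,2:]
def ray(u,v,z,f):
    Rm,p=cam(f); d=Rm@np.linalg.inv(f["K"])@np.array([u,v,1.]); return p+d*(z-p[2])/d[2]
E
python3 - <<'E'
from h import *
s=arm.get_state(); print({k:np.round(v,3).tolist() for k,v in s.items()})
for n in("top","side"):
    f=arm.grab_frame(n); save(f,n+"0"); print(n,np.round(f["position"],3),np.round(f["orientation"],3).tolist(),np.round(f["K"],1).tolist())
    for q in("tray","handle","low_corner","corner_foot","mat","clip_a","sharpener","calculator","sticky_notes","spectacles"): print(q,rec(q,f))
E
```

```text
{'t': 0.0, 'q': [1.54, 0.359, 0.011, -0.0, -1.224, -0.288], 'qd': [0.001, -0.002, 0.001, 0.0, 0.001, 0.002], 'joint_efforts': [-0.0, -58.271, 29.306, 6.997, 0.007, -0.0], 'eef_pos': [0.211, 0.641, 0.226], 'ee_rot': [3.14, -0.0, -0.319], 'force': [0.11, 0.168, 0.442], 'moment': [-0.034, -0.012, -0.002], 'gripper_force': 0.0, 'width': 0.088}
top [0.398 0.006 1.133] [-2.945, 0.005, -1.57] [[512.8, 0.0, 278.9], [0.0, 512.8, 202.8], [0.0, 0.0, 1.0]]
tray [([0.482, 0.209, 0.003], 0.7)]
handle [([0.486, 0.203, 0.003], 0.59)]
low_corner [([0.483, 0.207, -0.0], 0.68)]
corner_foot [([0.488, 0.208, 0.002], 0.6)]
mat [([0.526, -0.148, 0.004], 0.58)]
clip_a [([0.462, 0.249, 0.015], 0.75), ([0.425, 0.207, 0.016], 0.54)]
sharpener []
calculator [([0.721, -0.025, 0.015], 0.97), ([0.49, 0.209, 0.001], 0.41)]
sticky_notes [([0.737, 0.22, 0.017], 0.96)]
spectacles [([0.708, -0.242, 0.035], 0.72)]
side [ 0.27  -0.654  0.522] [-2.097, 0.005, -0.488] [[398.0, 0.0, 279.8], [0.0, 398.0, 210.1], [0.0, 0.0, 1.0]]
tray [([0.47, 0.191, 0.02], 0.7)]
handle [([0.468, 0.187, 0.019], 0.83)]
low_corner [([0.472, 0.188, 0.024], 0.96)]
corner_foot [([0.47, 0.189, 0.023], 0.78)]
mat [([0.511, -0.168, -0.0], 0.73)]
clip_a [([0.447, 0.245, 0.016], 0.51)]
sharpener [([0.708, -0.249, 0.03], 0.52)]
calculator [([0.717, -0.039, 0.01], 0.71)]
sticky_notes [([0.724, 0.197, 0.017], 0.72)]
spectacles [([0.712, -0.25, 0.026], 0.56)]
```

View pics/top0.png

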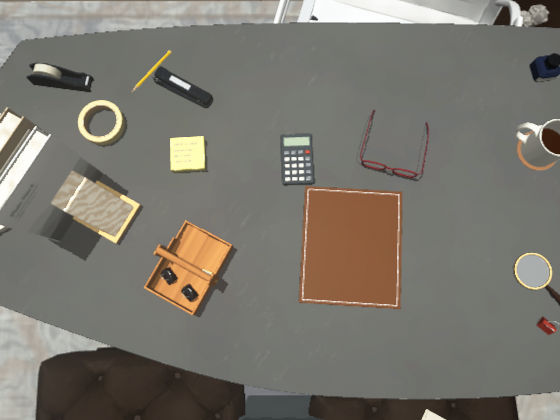

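View pics/side0.png

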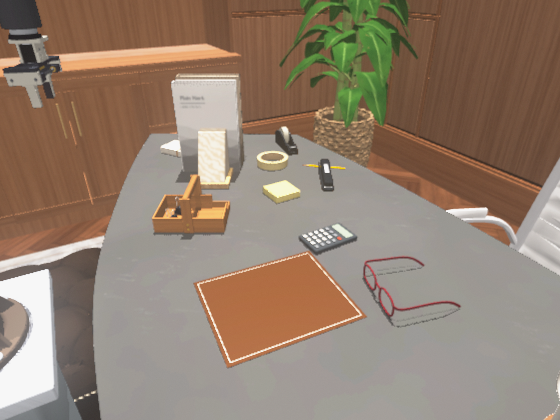

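The top view shows the tray at about (189,267) with the bar from (157,248) to (210,277). The mat is at about (352,247), and the calculator at (297,160) and spectacles at (395,165) lie beyond it. The side view agrees. I'll enlarge the tray to find its low corner.

Run:
```python
from h import *
a=cv2.imread('pics/top0.png')[210:325,135:245]; b=cv2.imread('pics/side0.png')[170:240,145:240]
a=cv2.resize(a,None,fx=4.5,fy=4.5,interpolation=2); b=cv2.resize(b,None,fx=3,fy=3,interpolation=2)
c=np.zeros((a.shape[0],a.shape[1]+b.shape[1],3),np.uint8); c[:,:a.shape[1]]=a; c[:b.shape[0],a.shape[1]:]=b
print(c.shape); cv2.imwrite('pics/crop0.png',c)
f=arm.grab_frame("top"); 
for n,p in(("top corners",[(182,221),(233,243),(195,314),(144,291)]),):
    for u in p: print(np.round(ray(*u,.04,f),3))
for u in [(305,188),(403,190),(399,307),(300,303)]: print('mat',np.round(ray(*u,0,f),3))
```

```text
(518, 780, 3)
[0.576 0.221 0.04 ]
[0.528 0.11  0.04 ]
[0.38  0.187 0.04 ]
[0.427 0.296 0.04 ]
mat [ 0.658 -0.047  0.   ]
mat [ 0.653 -0.268  0.   ]
mat [ 0.394 -0.248  0.   ]
mat [ 0.403 -0.034  0.   ]
```

View pics/crop0.png

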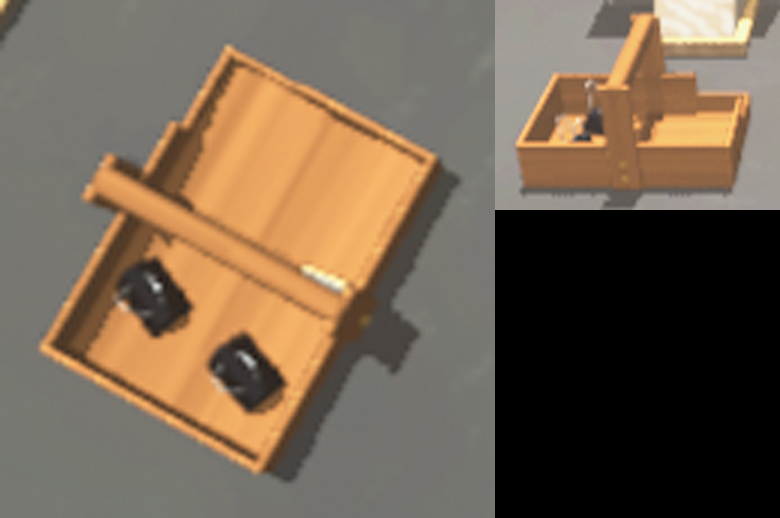

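```bash
cat >> h.py <<'E'
def tray(x,y,yaw,P,z=0):
    return np.array(P)@R.from_euler('z',yaw,degrees=True).as_matrix().T+[x,y,z]
E
python3 - <<'E'
from h import *
from scipy.optimize import least_squares
f=arm.grab_frame("top"); g=arm.grab_frame("side")
c=lambda u,v:(135+u/4.5-.4,210+v/4.5-.4)
d=lambda u,v:(145+(u-495)/3-.3,170+v/3-.3)
P=[[84,60,20],[84,-60,40],[-84,-60,40],[-84,60,40],[0,65,95]]
T=[c(229,47),c(438,157),c(262,470),c(42,347),c(97,173)]
P2=[[-84,-60,0],[84,-60,0],[-84,-60,40],[84,-60,40],[-84,60,40]]
S=[d(523,187),d(735,187),d(518,148),d(737,150),d(555,75)]
P=np.array(P)/1e3;P2=np.array(P2)/1e3
for w in(0,1):
    r=lambda p:np.r_[(proj(tray(*p,P),f)-T).ravel(),w*(proj(tray(*p,P2),g)-S).ravel()]
    s=least_squares(r,[.478,.203,-26.5],x_scale=[.01,.01,1]); print(s.x.round(4),r(s.x).round(1).tolist())
E
```

```text
[  0.4806   0.2044 -28.3653] [0.2, -0.7, 0.4, -0.4, -0.0, 0.7, -0.3, 0.3, -0.3, 0.0, 0.0, -0.0, 0.0, -0.0, 0.0, -0.0, -0.0, -0.0, 0.0, -0.0]
[  0.4799   0.2037 -28.2583] [0.4, -0.4, 0.7, -0.2, 0.4, 1.0, 0.0, 0.7, 0.0, 0.4, 1.1, 0.1, 0.6, -0.0, -0.1, -1.2, -1.3, -2.0, 0.6, -0.9]
```

{"name": "servo_tool", "arguments": {
  "deltas": [
    [-1, 0, 0, 0, 0, 0, 7],
    [-1, 0, 0, 0, 0, 0, 7],
    [-1, 0, 0, 0, 0, 0, 7],
    [-1, 0, 0, 0, 0, 0, 7],
    [-1, 0, 0, 0, 0, 0, 7],
    [-1, 0, 0, 0, 0, 0, 7],
    [-1, 0, 0, 0, 0, 0, 7],
    [-1, 0, 0, 0, 0, 0, 7],
    [-1, 0, 0, 0, 0, 0, 7],
    [-1, 0, 0, 0, 0, 0, 7],
    [-1, 0, 0, 0, 0, 0, 7],
    [-1, 0, 0, 0, 0, 0, 7],
    [-1, 0, 0, 0, 0, 0, 7],
    [-1, 0, 0, 0, 0, 0, 7],
    [-1, 0, 0, 0, 0, 0, 0]
  ]
}}

```text
t: 2.5
eef_pos: [0.2115, 0.641, 0.2265]
ee_rot: [3.142, -0.0, -2.035]
force: [-1.2, 0.4, 0.6]
width: 0.0878
gripper_force: 0.0
```

{"name": "servo_tool", "arguments": {
  "deltas": [
    [-1, 18, -29, 0, 0, 0, 0],
    [-1, 18, -29, 0, 0, 0, 0],
    [-1, 18, -29, 0, 0, 0, 0],
    [-1, 18, -29, 0, 0, 0, 0],
    [-1, 18, -29, 0, 0, 0, 0],
    [-1, 18, -29, 0, 0, 0, 0],
    [-1, 18, -29, 0, 0, 0, 0],
    [-1, 18, -29, 0, 0, 0, 0],
    [-1, 18, -29, 0, 0, 0, 0],
    [-1, 18, -29, 0, 0, 0, 0],
    [-1, 18, -29, 0, 0, 0, 0],
    [-1, 18, -29, 0, 0, 0, 0],
    [-1, 18, -29, 0, 0, 0, 0],
    [-1, 18, -29, 0, 0, 0, 0],
    [-1, 9, -15, 0, 0, 0, 0],
    [-1, 9, -15, 0, 0, 0, 1.7],
    [-1, 0, 0, 0, 0, 0, 0],
    [-1, 0, 0, 0, 0, 0, 0]
  ]
}}

```text
t: 4.0
eef_pos: [0.4834, 0.2052, 0.2266]
ee_rot: [-3.142, 0.0, -2.057]
force: [-0.5, 0.4, -0.1]
width: 0.0878
gripper_force: 0.0
```

{"name": "servo_tool", "arguments": {
  "deltas": [
    [-1, 2, 2, 15, 0, 0, 0.4],
    [-1, 0, 0, 25, 0, 0, 0],
    [-1, 0, 0, 25, 0, 0, 0],
    [-1, 0, 0, 25, 0, 0, 0],
    [-1, 0, 0, 25, 0, 0, 0],
    [-1, 0, 0, 20, 0, 0, 0],
    [-1, 0, 0, 15, 0, 0, 0],
    [-1, 0, 0, 10, 0, 0, 0],
    [-1, 0, 0, 0, 0, 0, 0],
    [-1, 0, 0, 0, 0, 0, 0]
  ]
}}

```text
t: 4.83
eef_pos: [0.4803, 0.2056, 0.0666]
ee_rot: [-3.142, -0.001, -2.064]
force: [-0.4, 0.6, 0.1]
width: 0.0878
gripper_force: 0.0
```

Run:
```python
from h import *
s=arm.get_state();print(s["eef_pos"],s["ee_rot"])
c=[]
for n in("top","side"):
    f=arm.grab_frame(n); p=proj([.48,.204,.085],f)[0].astype(int); i=f["color"][:,:,::-1]
    c.append(cv2.resize(i[p[1]-70:p[1]+70,p[0]-65:p[0]+65],None,fx=3,fy=3,interpolation=2))
cv2.imwrite('pics/grasp.png',np.hstack(c))
```

```text
[0.48026425 0.20556856 0.06663904] [-3.14157073e+00 -5.82104105e-04 -2.06378645e+00]
```

View pics/grasp.png

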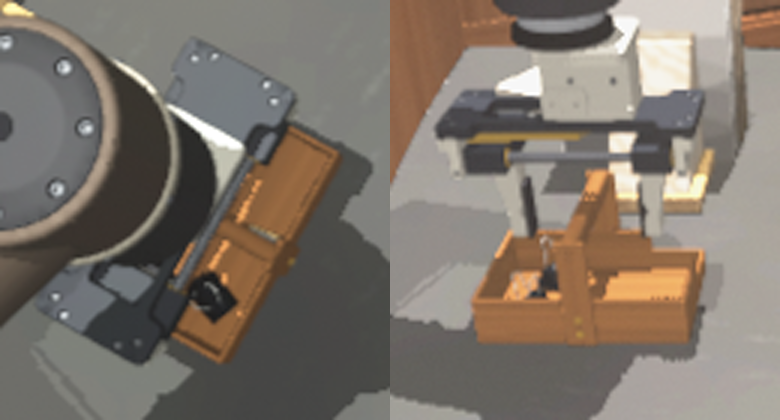

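The picture shows the open fingers straddling the bar, well centred at about (595,210) in the right half. The tray is undisturbed, so I'm closing.

{"name": "servo_tool", "arguments": {
  "deltas": [
    [1, 0, 0, 0, 0, 0, 0],
    [1, 0, 0, 0, 0, 0, 0],
    [1, 0, 0, 0, 0, 0, 0],
    [1, 0, 0, 0, 0, 0, 0],
    [1, 0, 0, 0, 0, 0, 0],
    [1, 0, 0, 0, 0, 0, 0],
    [1, 0, 0, 0, 0, 0, 0],
    [1, 0, 0, 0, 0, 0, 0],
    [1, 0, 0, 0, 0, 0, 0],
    [1, 0, 0, 0, 0, 0, 0]
  ],
  "squeeze": 40
}}

```text
t: 5.77
eef_pos: [0.4804, 0.2051, 0.0665]
ee_rot: [3.142, -0.0, -2.066]
force: [0.6, -0.4, 0.7]
width: 0.0262
gripper_force: 0.0
```

{"name": "servo_tool", "arguments": {
  "deltas": [
    [1, 0, 0, 0, 0, 0, 0],
    [1, 0, 0, 0, 0, 0, 0],
    [1, 0, 0, 0, 0, 0, 0],
    [1, 0, 0, 0, 0, 0, 0],
    [1, 0, 0, 0, 0, 0, 0]
  ]
}}

```text
t: 6.18
eef_pos: [0.4803, 0.2051, 0.0665]
ee_rot: [3.142, -0.0, -2.066]
force: [0.1, -0.2, -0.0]
width: 0.0133
gripper_force: 40.0
```

{"name": "servo_tool", "arguments": {
  "deltas": [
    [1, 0, 0, 1, 0, 0, 0],
    [1, 2, -1.5, 0, 0, 0, 0],
    [1, 4, -3, 0, 0, 0, 0],
    [1, 6, -4.3, 0, 0, 0, 0]
  ]
}}

```text
t: 6.52
eef_pos: [0.4835, 0.1915, 0.0665]
ee_rot: [-3.14, 0.003, -2.065]
force: [-0.4, 1.4, 6.4]
width: 0.0138
gripper_force: 40.0
```

{"name": "servo_tool", "arguments": {
  "deltas": [
    [1, 8, -5.8, 0, 0, 0, 0],
    [1, 8, -5.8, 0, 0, 0, 0],
    [1, 8, -5.8, 0, 0, 0, 0],
    [1, 8, -5.8, 0, 0, 0, 0],
    [1, 8, -5.8, 0, 0, 0, 0],
    [1, 8, -5.8, 0, 0, 0, 0],
    [1, 8, -5.8, 0, 0, 0, 0],
    [1, 8, -5.8, 0, 0, 0, 0],
    [1, 8, -5.8, 0, 0, 0, 0],
    [1, 8, -5.8, 0, 0, 0, 0],
    [1, 8, -5.8, 0, 0, 0, 0],
    [1, 8, -5.8, 0, 0, 0, 0],
    [1, 8, -5.8, 0, 0, 0, 0],
    [1, 8, -5.8, 0, 0, 0, 0],
    [1, 8, -5.8, 0, 0, 0, 0],
    [1, 8, -5.8, 0, 0, 0, 0],
    [1, 8, -5.8, 0, 0, 0, 0]
  ]
}}

```text
t: 7.93
eef_pos: [0.5057, 0.0238, 0.0665]
ee_rot: [-3.14, 0.002, -2.065]
force: [-0.2, 2.0, 6.5]
width: 0.0135
gripper_force: 40.0
```

{"name": "servo_tool", "arguments": {
  "deltas": [
    [1, 8, -5.8, 0, 0, 0, 0],
    [1, 8, -5.8, 0, 0, 0, 0],
    [1, 8, -5.8, 0, 0, 0, 0],
    [1, 8, -5.8, 0, 0, 0, 0],
    [1, 8, -5.8, 0, 0, 0, 0],
    [1, 8, -5.8, 0, 0, 0, 0],
    [1, 8, -5.8, 0, 0, 0, 0],
    [1, 8, -5.8, 0, 0, 0, 0],
    [1, 8, -5.8, 0, 0, 0, 0],
    [1, 8, -5.8, 0, 0, 0, 0],
    [1, 8, -5.8, 0, 0, 0, 0],
    [1, 8, -5.8, 0, 0, 0, 0],
    [1, 8, -5.8, 0, 0, 0, 0],
    [1, 8, -5.8, 0, 0, 0, 0],
    [1, 8, -5.8, 0, 0, 0, 0],
    [1, 8, -5.8, 0, 0, 0, 0],
    [1, 7, -5, 0, 0, 0, 0],
    [1, 4, -3, 0, 0, 0, 0],
    [1, 2, -1.5, 0, 0, 0, 0],
    [1, 0, 0, 0, 0, 0, 0]
  ]
}}

```text
t: 9.6
eef_pos: [0.5286, -0.1497, 0.0665]
ee_rot: [-3.14, 0.001, -2.066]
force: [0.3, -3.3, 6.9]
width: 0.0135
gripper_force: 40.0
```

Now I rotate the tray about 25° to square it with the mat, then look.

{"name": "servo_tool", "arguments": {
  "deltas": [
    [1, 0, 0, 0, 0, 0, -1],
    [1, 0, 0, 0, 0, 0, -2],
    [1, 0, 0, 0, 0, 0, -2],
    [1, 0, 0, 0, 0, 0, -2],
    [1, 0, 0, 0, 0, 0, -2],
    [1, 0, 0, 0, 0, 0, -2],
    [1, 0, 0, 0, 0, 0, -2],
    [1, 0, 0, 0, 0, 0, -2],
    [1, 0, 0, 0, 0, 0, -2],
    [1, 0, 0, 0, 0, 0, -2],
    [1, 0, 0, 0, 0, 0, -2],
    [1, 0, 0, 0, 0, 0, -2],
    [1, 0, 0, 0, 0, 0, -2],
    [1, 0, 0, 0, 0, 0, 0],
    [1, 0, 0, 0, 0, 0, 0]
  ]
}}

```text
t: 10.85
eef_pos: [0.5284, -0.1492, 0.0665]
ee_rot: [-3.14, -0.0, -1.629]
force: [0.3, -0.3, 6.7]
width: 0.0137
gripper_force: 40.0
```

Run:
```python
from h import *
s=arm.get_state();print(s["t"],s["eef_pos"],s["ee_rot"],s["q"])
c=[]
for n in("top","side"):
    f=arm.grab_frame(n); p=proj([.527,-.15,.03],f)[0].astype(int); i=f["color"][:,:,::-1]
    print(p,proj(tray(*s["eef_pos"][:2],-3,np.array([[84,60,20],[84,-60,40],[-84,-60,40],[-84,60,40]])/1e3),f).round().tolist())
    c.append(cv2.resize(i[p[1]-100:p[1]+100,p[0]-95:p[0]+95],(390,410),interpolation=2))
cv2.imwrite('pics/mat.png',np.hstack(c))
```

```text
10.85 [ 0.52844888 -0.14922139  0.06651156] [-3.13971342e+00 -3.78324383e-04 -1.62875851e+00] [ 0.08207086  0.31234702 -0.47014938  0.00089975 -0.7864921  -0.14066764]
[354 244] [[327.0, 205.0], [383.0, 206.0], [382.0, 284.0], [325.0, 281.0]]
[276 286] [[302.0, 261.0], [333.0, 289.0], [245.0, 318.0], [223.0, 275.0]]
```

View pics/mat.png

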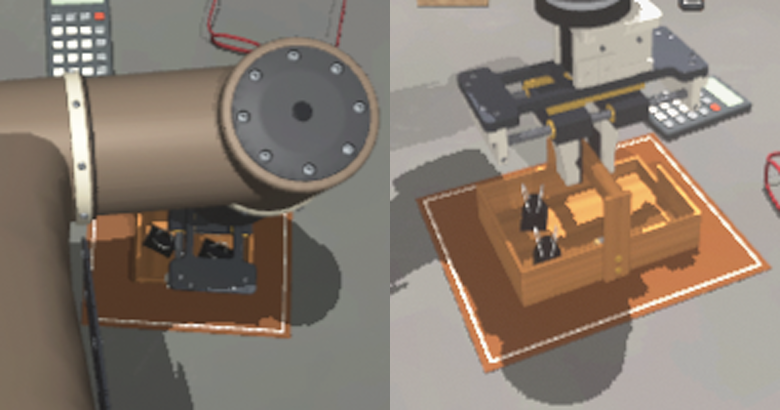

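{"name": "servo_tool", "arguments": {
  "deltas": [
    [1, 0, 0, -1, 0, 0, 0],
    [1, 0, 0, -2, 0, 0, 0],
    [1, 0, 0, -4, 0, 0, 0],
    [1, 0, 0, -6, 0, 0, 0],
    [1, 0, 0, -8, 0, 0, 0],
    [1, 0, 0, -8, 0, 0, 0],
    [1, 0, 0, -8, 0, 0, 0],
    [1, 0, 0, -8, 0, 0, 0],
    [1, 0, 0, -8, 0, 0, 0],
    [1, 0, 0, -8, 0, 0, 0],
    [1, 0, 0, -7, 0, 0, 0],
    [1, 0, 0, -5, 0, 0, 0],
    [1, 0, 0, -3, 0, 0, 0],
    [1, 0, 0, -1, 0, 0, 0],
    [1, 0, 0, 0, 0, 0, 0]
  ],
  "squeeze": 50
}}

```text
t: 12.2
eef_pos: [0.5276, -0.1489, 0.1426]
ee_rot: [-3.142, 0.0, -1.63]
force: [0.8, 0.1, -2.2]
width: 0.0139
gripper_force: 50.0
```

{"name": "servo_tool", "arguments": {
  "deltas": [
    [1, 0, 0, 0, -0.3, 0.3, 0],
    [1, 0, 0, 0, -0.5, 0.5, 0],
    [1, 0, 0, 0, -0.5, 0.5, 0],
    [1, 0, 0, 0, -0.5, 0.5, 0],
    [1, 0, 0, 0, -0.5, 0.5, 0],
    [1, 0, 0, 0, -0.5, 0.5, 0],
    [1, 0, 0, 0, -0.5, 0.5, 0],
    [1, 0, 0, 0, -0.5, 0.5, 0],
    [1, 0, 0, 0, -0.5, 0.5, 0],
    [1, 0, 0, 0, -0.5, 0.5, 0],
    [1, 0, 0, 0, -0.4, 0.4, 0],
    [1, 0, 0, 0, -0.3, 0.3, 0],
    [1, 0, 0, 0, -0.3, 0.3, 0],
    [1, 0, 0, 0, -0.3, 0.3, 0]
  ]
}}

```text
t: 13.37
eef_pos: [0.5276, -0.1489, 0.1426]
ee_rot: [3.034, -0.107, -1.624]
force: [0.6, -0.1, -2.0]
width: 0.0142
gripper_force: 50.0
```

{"name": "servo_tool", "arguments": {
  "deltas": [
    [1, 0, 0, 0, -0.15, 0.15, 0],
    [1, 0, 0, 0, -0.15, 0.15, 0],
    [1, 0, 0, 0, -0.15, 0.15, 0],
    [1, 0, 0, 0, -0.15, 0.15, 0],
    [1, 0, 0, 0, -0.15, 0.15, 0],
    [1, 0, 0, 0, -0.15, 0.15, 0],
    [1, 0, 0, 0, -0.15, 0.15, 0],
    [1, 0, 0, 0, -0.15, 0.15, 0],
    [1, 0, 0, 0, -0.15, 0.15, 0],
    [1, 0, 0, 0, -0.15, 0.15, 0],
    [1, 0, 0, 0, -0.15, 0.15, 0],
    [1, 0, 0, 0, -0.15, 0.15, 0],
    [1, 0, 0, 0, -0.15, 0.15, 0],
    [1, 0, 0, 0, -0.15, 0.15, 0],
    [1, 0, 0, 0, -0.15, 0.15, 0],
    [1, 0, 0, 0, -0.15, 0.15, 0],
    [1, 0, 0, 0, -0.15, 0.15, 0],
    [1, 0, 0, 0, -0.15, 0.15, 0],
    [1, 0, 0, 0, -0.15, 0.15, 0],
    [1, 0, 0, 0, -0.15, 0.15, 0]
  ]
}}

```text
t: 15.03
eef_pos: [0.5276, -0.1488, 0.1426]
ee_rot: [2.981, -0.158, -1.617]
force: [-0.3, 0.0, -2.7]
width: 0.0135
gripper_force: 50.0
```

{"name": "servo_tool", "arguments": {
  "deltas": [
    [1, 0, 0, 0, -0.15, 0.15, 0],
    [1, 0, 0, 0, -0.15, 0.15, 0],
    [1, 0, 0, 0, -0.15, 0.15, 0],
    [1, 0, 0, 0, -0.15, 0.15, 0],
    [1, 0, 0, 0, -0.15, 0.15, 0],
    [1, 0, 0, 0, -0.15, 0.15, 0],
    [1, 0, 0, 0, -0.15, 0.15, 0],
    [1, 0, 0, 0, -0.15, 0.15, 0],
    [1, 0, 0, 0, -0.15, 0.15, 0],
    [1, 0, 0, 0, -0.15, 0.15, 0],
    [1, 0, 0, 0, -0.15, 0.15, 0],
    [1, 0, 0, 0, -0.15, 0.15, 0],
    [1, 0, 0, 0, -0.15, 0.15, 0],
    [1, 0, 0, 0, -0.15, 0.15, 0],
    [1, 0, 0, 0, -0.15, 0.15, 0],
    [1, 0, 0, 0, -0.15, 0.15, 0],
    [1, 0, 0, 0, -0.15, 0.15, 0],
    [1, 0, 0, 0, -0.15, 0.15, 0],
    [1, 0, 0, 0, -0.15, 0.15, 0],
    [1, 0, 0, 0, -0.15, 0.15, 0]
  ]
}}

```text
t: 16.7
eef_pos: [0.5276, -0.1489, 0.1426]
ee_rot: [2.927, -0.21, -1.607]
force: [-0.2, 0.6, -2.9]
width: 0.0137
gripper_force: 50.0
```

{"name": "servo_tool", "arguments": {
  "deltas": [
    [1, 0, 0, 0, -0.15, 0.15, 0],
    [1, 0, 0, 0, -0.15, 0.15, 0],
    [1, 0, 0, 0, -0.15, 0.15, 0],
    [1, 0, 0, 0, -0.15, 0.15, 0],
    [1, 0, 0, 0, -0.15, 0.15, 0],
    [1, 0, 0, 0, -0.2, 0.2, 0],
    [1, 0, 0, 0, -0.2, 0.2, 0],
    [1, 0, 0, 0, -0.2, 0.2, 0],
    [1, 0, 0, 0, -0.2, 0.2, 0],
    [1, 0, 0, 0, -0.2, 0.2, 0],
    [1, 0, 0, 0, -0.2, 0.2, 0],
    [1, 0, 0, 0, -0.2, 0.2, 0],
    [1, 0, 0, 0, -0.2, 0.2, 0],
    [1, 0, 0, 0, -0.2, 0.2, 0],
    [1, 0, 0, 0, -0.2, 0.2, 0],
    [1, 0, 0, 0, -0.2, 0.2, 0],
    [1, 0, 0, 0, -0.2, 0.2, 0],
    [1, 0, 0, 0, -0.2, 0.2, 0],
    [1, 0, 0, 0, -0.2, 0.2, 0],
    [1, 0, 0, 0, -0.2, 0.2, 0]
  ]
}}

```text
t: 18.37
eef_pos: [0.5276, -0.1489, 0.1426]
ee_rot: [2.857, -0.273, -1.59]
force: [0.0, -0.5, -2.0]
width: 0.0139
gripper_force: 50.0
```

```bash
cat > look.py <<'E'
from h import *
import sys
s=arm.get_state(); Rt=R.from_euler('xyz',s["ee_rot"]).as_matrix(); p=np.array(s["eef_pos"])
M=np.column_stack([-Rt[:,1],-Rt[:,0],-Rt[:,2]]); O=p-M@[0,0,.066]   # tray frame from the grasp
print(s["t"],p.round(3),'tilt',np.degrees(np.arccos(M[2,2])).round(1),'foot',(O+M@[.084,.06,0]).round(3))
c=[]
for n in("top","side"):
    f=arm.grab_frame(n); u=proj(O,f)[0].astype(int); i=f["color"][:,:,::-1]
    print(n,'foot px',proj(O+M@[.084,.06,0],f).round(), 'lowc',proj(O+M@[.08,.056,.004],f).round())
    for q in("clip_a","sharpener"):
        for d,cf in rec(q,f): print(q,(M.T@(np.array(d)-O)).round(3),cf)
    c.append(cv2.resize(i[max(u[1]-85,0):u[1]+85,u[0]-80:u[0]+80],(390,414),interpolation=2))
cv2.imwrite(f'pics/{sys.argv[1]}.png',np.hstack(c))
E
python3 look.py tilt1
```

```text
18.3667 [ 0.528 -0.149  0.143] tilt 22.4 foot [ 0.59  -0.116  0.043]
top foot px [[338. 214.]] lowc [[340. 215.]]
side foot px [[297. 261.]] lowc [[296. 260.]]
clip_a [0.034 0.041 0.016] 0.63
clip_a [-0.032  0.036  0.019] 0.5
sharpener [-0.001 -0.047  0.02 ] 0.23
```

View pics/tilt1.png

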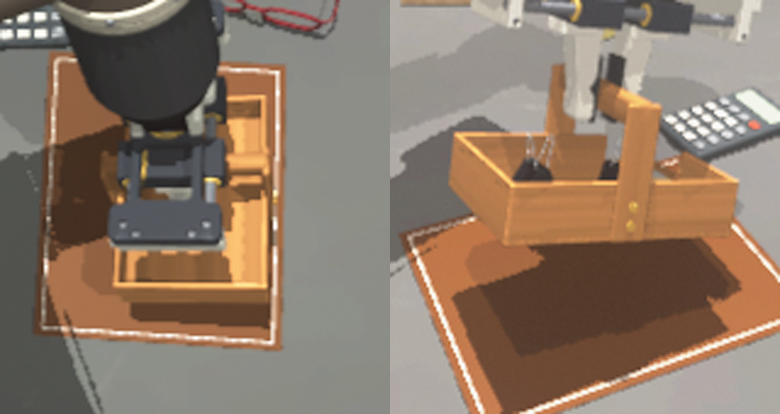

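At 22° the clips have moved to the +y wall, showing at about (530,170) and (610,170). I'll keep tilting slowly so that they slide along the wall.

{"name": "servo_tool", "arguments": {
  "deltas": [
    [1, 0, 0, 0, -0.2, 0.2, 0],
    [1, 0, 0, 0, -0.2, 0.2, 0],
    [1, 0, 0, 0, -0.2, 0.2, 0],
    [1, 0, 0, 0, -0.2, 0.2, 0],
    [1, 0, 0, 0, -0.2, 0.2, 0],
    [1, 0, 0, 0, -0.2, 0.2, 0],
    [1, 0, 0, 0, -0.2, 0.2, 0],
    [1, 0, 0, 0, -0.2, 0.2, 0],
    [1, 0, 0, 0, -0.2, 0.2, 0],
    [1, 0, 0, 0, -0.2, 0.2, 0],
    [1, 0, 0, 0, -0.2, 0.2, 0],
    [1, 0, 0, 0, -0.2, 0.2, 0],
    [1, 0, 0, 0, -0.2, 0.2, 0],
    [1, 0, 0, 0, -0.2, 0.2, 0],
    [1, 0, 0, 0, -0.2, 0.2, 0],
    [1, 0, 0, 0, -0.2, 0.2, 0],
    [1, 0, 0, 0, -0.2, 0.2, 0],
    [1, 0, 0, 0, -0.2, 0.2, 0],
    [1, 0, 0, 0, -0.2, 0.2, 0],
    [1, 0, 0, 0, -0.2, 0.2, 0]
  ]
}}

```text
t: 20.33
eef_pos: [0.5276, -0.1489, 0.1426]
ee_rot: [2.781, -0.34, -1.567]
force: [0.8, -1.3, -2.6]
width: 0.0139
gripper_force: 50.0
```

{"name": "servo_tool", "arguments": {
  "deltas": [
    [1, 0, 0, 0, -0.2, 0.2, 0],
    [1, 0, 0, 0, -0.2, 0.2, 0],
    [1, 0, 0, 0, -0.2, 0.2, 0],
    [1, 0, 0, 0, -0.2, 0.2, 0],
    [1, 0, 0, 0, -0.2, 0.2, 0],
    [1, 0, 0, 0, -0.2, 0.2, 0],
    [1, 0, 0, 0, -0.2, 0.2, 0],
    [1, 0, 0, 0, -0.2, 0.2, 0],
    [1, 0, 0, 0, -0.2, 0.2, 0],
    [1, 0, 0, 0, -0.2, 0.2, 0],
    [1, 0, 0, 0, -0.2, 0.2, 0],
    [1, 0, 0, 0, -0.2, 0.2, 0],
    [1, 0, 0, 0, -0.2, 0.2, 0],
    [1, 0, 0, 0, -0.2, 0.2, 0],
    [1, 0, 0, 0, -0.2, 0.2, 0],
    [1, 0, 0, 0, -0.2, 0.2, 0],
    [1, 0, 0, 0, -0.2, 0.2, 0],
    [1, 0, 0, 0, -0.2, 0.2, 0],
    [1, 0, 0, 0, -0.2, 0.2, 0],
    [1, 0, 0, 0, -0.2, 0.2, 0]
  ]
}}

```text
t: 22.0
eef_pos: [0.5276, -0.1489, 0.1425]
ee_rot: [2.7, -0.404, -1.538]
force: [-0.0, -1.3, -3.4]
width: 0.0137
gripper_force: 50.0
```

```bash
python3 look.py tilt2
```

```text
22.0 [ 0.528 -0.149  0.143] tilt 33.8 foot [ 0.575 -0.13   0.031]
top foot px [[344. 222.]] lowc [[345. 223.]]
side foot px [[293. 272.]] lowc [[293. 270.]]
```

View pics/tilt2.png

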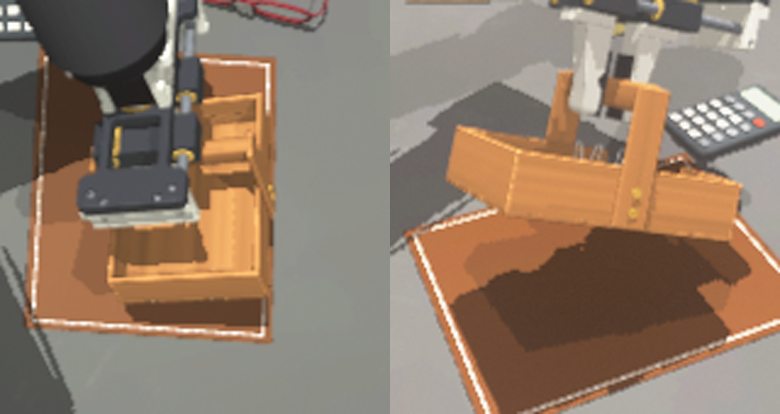

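At 33.8° the clips' loops show at about (590,152) in the crop, still around mid-tray along the +y wall. I'll tilt further, weighted towards +x.

{"name": "servo_tool", "arguments": {
  "deltas": [
    [1, 0, 0, 0, -0.3, 0.1, 0],
    [1, 0, 0, 0, -0.3, 0.1, 0],
    [1, 0, 0, 0, -0.3, 0.1, 0],
    [1, 0, 0, 0, -0.3, 0.1, 0],
    [1, 0, 0, 0, -0.3, 0.1, 0],
    [1, 0, 0, 0, -0.3, 0.1, 0],
    [1, 0, 0, 0, -0.3, 0.1, 0],
    [1, 0, 0, 0, -0.3, 0.1, 0],
    [1, 0, 0, 0, -0.3, 0.1, 0],
    [1, 0, 0, 0, -0.3, 0.1, 0],
    [1, 0, 0, 0, -0.3, 0.1, 0],
    [1, 0, 0, 0, -0.3, 0.1, 0],
    [1, 0, 0, 0, -0.3, 0.1, 0],
    [1, 0, 0, 0, -0.3, 0.1, 0],
    [1, 0, 0, 0, -0.3, 0.1, 0],
    [1, 0, 0, 0, -0.3, 0.1, 0],
    [1, 0, 0, 0, -0.3, 0.1, 0],
    [1, 0, 0, 0, -0.3, 0.1, 0],
    [1, 0, 0, 0, -0.3, 0.1, 0],
    [1, 0, 0, 0, -0.3, 0.1, 0]
  ]
}}

```text
t: 23.97
eef_pos: [0.5276, -0.1488, 0.1425]
ee_rot: [2.588, -0.434, -1.52]
force: [0.2, -1.0, -3.1]
width: 0.014
gripper_force: 50.0
```

```bash
python3 look.py tilt3
python3 - <<'E'
from h import *
f=arm.grab_frame("side"); i=f["color"][:,:,::-1]
cv2.imwrite('pics/tilt3s.png',cv2.resize(i[205:300,205:345],None,fx=5.6,fy=5.6,interpolation=2))
E
```

```text
23.9667 [ 0.528 -0.149  0.143] tilt 39.5 foot [ 0.564 -0.135  0.026]
top foot px [[346. 228.]] lowc [[347. 228.]]
clip_a [0.005 0.04  0.006] 0.53
side foot px [[290. 277.]] lowc [[289. 275.]]
clip_a [-0.009 -0.058  0.033] 0.31
```

View pics/tilt3s.png

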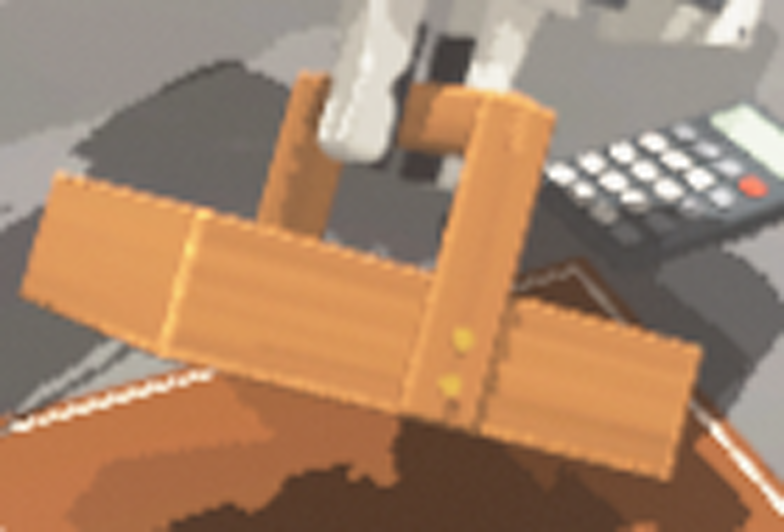

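View pics/tilt3.png

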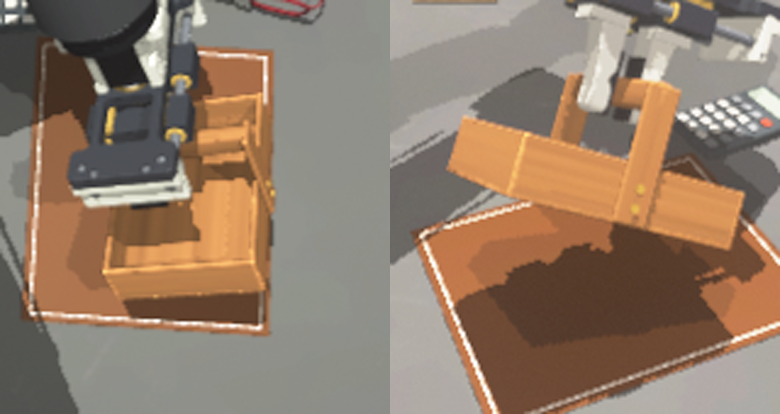

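Run:
```python
from h import *
from scipy.optimize import least_squares
s=arm.get_state(); Rt=R.from_euler('xyz',s["ee_rot"]).as_matrix(); p=np.array(s["eef_pos"])
M=np.column_stack([-Rt[:,1],-Rt[:,0],-Rt[:,2]]); O=p-M@[0,0,.066]
f=arm.grab_frame("top"); g=arm.grab_frame("side")
i=f["color"].astype(int); u=proj(O,f)[0].astype(int)
y0,x0=u[1]-85,u[0]-80
ys,xs=np.where(i[y0+78:y0+92,x0+45:x0+80].max(2)<45); ys+=y0+78; xs+=x0+45
print(len(xs),xs.min(),xs.max(),ys.min(),ys.max())
for h in(.004,.012,.022,.035):
    for v in [(xs.min(),ys.max()),(xs.max(),ys.max())]:
        c=np.linalg.inv(f["K"])@[*v,1]; Rm,q=cam(f); d=M.T@Rm@c; o=M.T@(q-O); print('top',h,v,(o+d*(h-o[2])/d[2]).round(3))
for y in(.03,.05):
        c=np.linalg.inv(g["K"])@[272.9,249.3,1]; Rm,q=cam(g); d=M.T@Rm@c; o=M.T@(q-O); print('side y',y,(o+d*(y-o[1])/d[1]).round(3))
print(np.degrees(np.arcsin(-M[2,:2])),np.degrees(s["q"]).round())
```

```text
1 356 356 255 255
top 0.004 (np.int64(356), np.int64(255)) [0.005 0.03  0.004]
top 0.004 (np.int64(356), np.int64(255)) [0.005 0.03  0.004]
top 0.012 (np.int64(356), np.int64(255)) [-0.001  0.027  0.012]
top 0.012 (np.int64(356), np.int64(255)) [-0.001  0.027  0.012]
top 0.022 (np.int64(356), np.int64(255)) [-0.009  0.023  0.022]
top 0.022 (np.int64(356), np.int64(255)) [-0.009  0.023  0.022]
top 0.035 (np.int64(356), np.int64(255)) [-0.019  0.019  0.035]
top 0.035 (np.int64(356), np.int64(255)) [-0.019  0.019  0.035]
side y 0.03 [0.018 0.03  0.042]
side y 0.05 [0.028 0.05  0.043]
[28.45662703 24.875142  ] [ 15.  32. -10.  14. -85. -25.]
```

Run:
```python
from h import *
s=arm.get_state(); Rt=R.from_euler('xyz',s["ee_rot"]).as_matrix()
print(Rt.T@[0,0,-3.5], s["t"])
```

```text
[-1.47215898 -1.6677702   2.70209002] 24.4167
```

{"name": "servo_tool", "arguments": {
  "deltas": [
    [1, 0, 0, 0, -0.7, -0.8, 1.35],
    [1, 0, 0, 0, -1.47, -1.67, 2.7],
    [1, 0, 0, 0, -1.47, -1.67, 2.7],
    [1, 0, 0, 0, -1.47, -1.67, 2.7],
    [1, 0, 0, 0, -1.47, -1.67, 2.7],
    [1, 0, 0, 0, -1.47, -1.67, 2.7],
    [1, 0, 0, 0, -1.47, -1.67, 2.7],
    [1, 0, 0, 0, -1.47, -1.67, 2.7],
    [1, 0, 0, 0, -1.47, -1.67, 2.7],
    [1, 0, 0, 0, -1.47, -1.67, 2.7],
    [1, 0, 0, 0, -1.47, -1.67, 2.7],
    [1, 0, 0, 0, -1.47, -1.67, 2.7],
    [1, 0, 0, 0, -1.47, -1.67, 2.7],
    [1, 0, 0, 0, -1.47, -1.67, 2.7],
    [1, 0, 0, 0, -1.47, -1.67, 2.7],
    [1, 0, 0, 0, -1.47, -1.67, 2.7],
    [1, 0, 0, 0, -1.47, -1.67, 2.7],
    [1, 0, 0, 0, -1.47, -1.67, 2.7],
    [1, 0, 0, 0, -0.7, -0.8, 1.35],
    [1, 0, 0, 0, 0, 0, 0]
  ]
}}

```text
t: 26.08
eef_pos: [0.5275, -0.15, 0.1427]
ee_rot: [2.59, -0.434, -2.622]
force: [-0.6, -0.9, -2.1]
width: 0.0135
gripper_force: 50.0
```

```bash
python3 look.py tilt4
```

```text
26.0833 [ 0.527 -0.15   0.143] tilt 39.4 foot [ 0.557 -0.176  0.027]
top foot px [[365. 231.]] lowc [[366. 231.]]
side foot px [[297. 291.]] lowc [[296. 289.]]
clip_a [0.045 0.028 0.017] 0.72
clip_a [0.013 0.03  0.013] 0.7
```

View pics/tilt4.png

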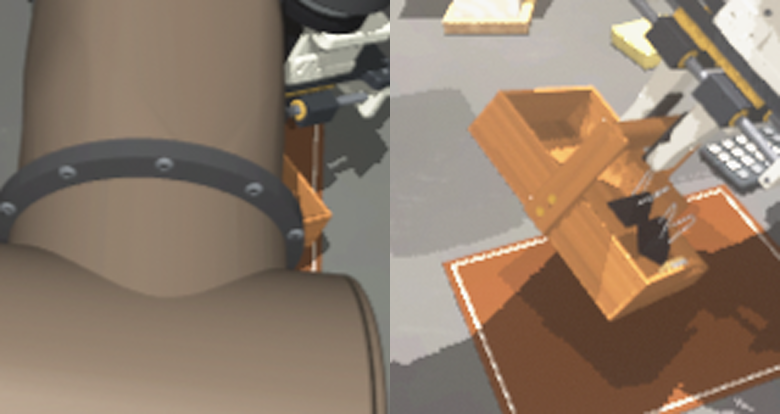

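The side view at last looks into the tray. The sharpener at (680,262) is in the corner and both clips at (655,235) and (630,208) are packed behind it. Nothing has spilled. I'll get firmer numbers from the networks.

Run:
```python
from h import *
s=arm.get_state(); Rt=R.from_euler('xyz',s["ee_rot"]).as_matrix(); p=np.array(s["eef_pos"])
M=np.column_stack([-Rt[:,1],-Rt[:,0],-Rt[:,2]]); O=p-M@[0,0,.066]
for k in range(3):
    f=arm.grab_frame("side")
    for q in("clip_a","sharpener","low_corner","handle"): print(q,[((M.T@(np.array(d)-O)).round(3).tolist(),c) for d,c in rec(q,f)])
# dark clip pixels on the h=.013 plane of the tray frame
i=f["color"].astype(int); Rm,q=cam(f); o=M.T@(q-O)
v,u=np.where(i.max(2)<50); d=(np.c_[u,v,np.ones(len(u))]@np.linalg.inv(f["K"]).T)@Rm@M
P=o+d*((.018-o[2])/d[:,2])[:,None]; m=(abs(P[:,0])<.084)&(abs(P[:,1])<.06); P=P[m]
H=np.histogram2d(P[:,0],P[:,1],bins=[np.arange(-.02,.09,.008),np.arange(-.02,.065,.008)])[0].astype(int); print(H)
```

```text
clip_a [([0.047, 0.025, 0.013], 0.83), ([0.016, 0.028, 0.017], 0.5)]
sharpener [([0.001, -0.036, 0.023], 0.37)]
low_corner [([0.003, -0.038, 0.026], 0.87), ([0.087, 0.015, -0.056], 0.65)]
handle [([0.005, -0.034, 0.016], 0.63)]
clip_a [([0.015, 0.025, 0.016], 0.57), ([0.046, 0.026, 0.013], 0.5)]
sharpener [([-0.001, 0.234, 0.022], 0.21)]
low_corner [([0.003, -0.036, 0.029], 0.77)]
handle [([0.005, -0.033, 0.019], 0.69)]
clip_a [([0.046, 0.025, 0.017], 0.69)]
sharpener [([0.015, 0.031, 0.016], 0.69)]
low_corner [([0.004, -0.033, 0.024], 0.57)]
handle [([0.003, -0.033, 0.016], 0.72)]
[[0 0 0 0 0 0 0 0 0 0]
 [0 0 0 0 0 0 0 0 0 0]
 [0 0 0 0 0 0 0 0 0 0]
 [0 0 0 0 0 0 0 0 0 0]
 [0 0 0 0 0 0 0 0 0 0]
 [0 0 0 0 0 0 0 0 0 0]
 [0 0 0 0 0 0 0 0 0 0]
 [0 0 0 0 0 0 0 0 0 0]
 [0 0 0 0 0 0 0 0 0 0]
 [0 0 0 0 0 0 0 0 0 0]
 [0 0 0 0 0 0 0 0 0 0]
 [0 0 0 0 0 0 0 0 0 0]
 [0 0 0 0 0 0 0 0 0 0]]
```

Both clips and the sharpener hold steady, packed into the low corner. The tray hangs about 26 mm clear of the mat at 39°. I'll hold briefly and hand in.

{"name": "servo_tool", "arguments": {
  "deltas": [
    [1, 0, 0, 0, 0, 0, 0],
    [1, 0, 0, 0, 0, 0, 0],
    [1, 0, 0, 0, 0, 0, 0],
    [1, 0, 0, 0, 0, 0, 0],
    [1, 0, 0, 0, 0, 0, 0],
    [1, 0, 0, 0, 0, 0, 0]
  ]
}}

```text
t: 27.63
eef_pos: [0.5276, -0.1489, 0.1425]
ee_rot: [2.59, -0.434, -2.618]
force: [0.2, 0.4, -4.1]
width: 0.0138
gripper_force: 50.0
```

```bash
python3 -c "
from h import *
print(arm.job_done())"
```

```text
the job is handed in; nothing more can be done
None
```

I handed the job in at about 28 s with no verdict returned: the tray was slid onto the middle of the mat, lifted about 26 mm clear and held steady at 39°, nothing seen spilled and the bystanders left alone, with the sharpener in the low corner and both clips packed in a row behind it, the rear one roughly 65 mm from the corner.

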